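# Swing out the leg of a watch display and stand it on its plinth

## Task

While the watch display board is still held in its black-clipped rack, gently push the steel leg on its back outwards by its tab until it is fully out against its stop. Then lift the board out of the rack and gently stand it upright on its own foot and leg in the middle of the round wooden plinth, let go, and leave everything else on the bench where it is.

Things in the scene. Friction and masses are not known exactly. Their poses are not given: they have to be found in the camera images.
- display: Dark wood board 150 mm wide (y), 150 high (z), 12 thick (x), 0.4 to 0.55 kg with leg; a watch fixed on the front face (-x, 10 mm proud, 50 to 90 mm up), the leg on the back (+x). Origin: middle of the underside. Its lowest 10 mm is only a 5 mm strip at the front, so it tips back unless the leg is out. Starts upright in the rack, axes as the rack's, underside 10 mm above the table.
- leg: Steel plate 5 mm thick, hinged like a door about an upright line at board x +9.5, y +20 mm. Origin: on that line at underside level; it runs along its own -y. Folded (0 deg) its axes are the board's; it opens about +z (counter-clockwise from above), its +x side leading; starts 0 to 26 deg open. Foot part: 5 to 75 mm from the hinge, 0 to 100 mm high; tab part: 70 to 135 mm out, 75 to 135 mm high.
- leg_tab (a point): Middle of the tab, in the plate's mid-plane, 115 mm from the hinge, 115 mm up. Folded, the tab juts 40 mm past the board's -y edge: push it from the front. The hinge is stiff (about 3 N here) and stays put. A stop, set differently each time, ends the swing 67 to 88 deg open, to be felt: the push then rises by 4 N per mm as the plate flexes; 8 to 10 N is fully out. Over 15 N on the leg bends the hinge.
- display_top (a point): Middle of the board's top edge, 150 mm above its underside. The top 45 mm of the board are clear on both faces for gripping.
- display_foot (a point): Point on the underside level, 33 mm behind (+x of) the board's origin: the middle of the ground the board and its opened leg stand on.
- rack: Rack fixed to the bench: base plate 100 (x) x 190 (y) x 6 mm, a black clip at each end (|y| 57 to 87 mm). The clips hold the lowest 55 mm of the board's side edges with 1.5 mm play, are open above, end 65 mm above the table and reach 15.5 mm before and behind the board's mid-plane. Origin: centre of the underside; +x is where the board's back points.
- plinth: Round wooden plinth, 230 mm diameter, 20 mm high, fixed to the bench, flat top. Origin: centre of its underside.
- movement: Bystander: small steel movement holder 55 x 34 x 23 mm with a round brass movement, between rack and plinth; origin at the underside centre.
- case_a: Bystander: steel watch case, 42 mm across, 11 mm high, in front of the rack.
- case_b: Bystander: brass watch case, 42 mm across, 11 mm high, to the right.
- case_back: Bystander: steel case back, disc 38 mm across, 6 mm high, near the plinth.
- loupe: Bystander: black eye loupe, 38 mm across, 28 mm high, near the robot.
- opener: Bystander: case knife with a dark wooden handle, 115 mm long, 22 mm high, at the far side.
- carousel: Bystander: round grey screwdriver stand, 110 mm across, 151 mm high, far right.
- dish: Bystander: small glass dish, 70 mm across, 25 mm high, far left.
Mind the look-alikes: they are no part of the job. Of the things that look like the plinth, the larger one is meant.

How it is judged:
On the way, in this order (a step that is already met when the one before it is completed fails the run):
1. the leg is out and pressed against its stop (over 6 N, twice what the hinge alone resists) while the board is still in the rack (angle between the x axis of leg and the x axis of display, either way round above 1.12 rad and contact force between the fingers and leg above 6 N and height (world z) of display below 0.016 m and horizontal distance between display and rack below 0.01 m), for 0.06 s.
2. board lifted clear of the rack, leg still out (height (world z) of display above 0.068 m and angle between the x axis of leg and the x axis of display, either way round above 1.12 rad), for 0.1 s.
At the end, for the whole second after the job is handed in: The board stands at rest and released on the plinth top (underside within 3 to 4 mm of the top's height, upright within 3.4 degrees), the middle of its footprint within 30 mm of the plinth's centre, the leg still out (at least 64 degrees open) (angle between the x axis of leg and the x axis of display, either way round above 1.12 rad and horizontal distance between display_foot and plinth below 0.03 m and height (world z) of display between 0.017 and 0.024 m and angle between display's own z axis and vertical below 0.06 rad and linear speed of display below 0.02 m/s and angular speed of display below 0.1 rad/s); the robot touches nothing.
It fails at once if the leg is pushed with more than 15 N (contact force between any of the fingers, the arm and leg above 15 N).
It fails at once if the board is tipped over (more than 30 degrees) (angle between display's own z axis and vertical above 0.52 rad).
It fails at once if the board is dropped or slammed on to the plinth (faster than 0.3 m/s just above it) (height (world z) of display below 0.034 m and horizontal distance between display_foot and plinth below 0.1 m and linear speed of display above 0.3 m/s).
It fails at once if a bystander is moved more than 20 mm (distance of any of case_a, case_b, case_back, movement, loupe, opener, carousel, dish from where it was at the start of the episode above 0.02 m).
It also fails if it takes over 69 s, if anything falls off the work surface, if the arm or the gripper's body presses on something with over 40 N, if the wrist force passes 120 N, or if a joint passes its speed limit or range.

## Robot

A 6-joint arm with a two-finger parallel gripper is mounted at the origin on the work surface. World frame = base frame: x ahead of the robot, y to its left, z up, the work surface at z = 0. Lengths are in m, angles in rad, forces in N, time in s.
With the tool pointing down it reaches from about 0.35 to 0.775 m from the base axis. Payload 5.5 kg.
Tool frame: the origin (TCP) lies midway between the tips of the shut fingers; the grasp point (between the pads) lies env.grasp_offset behind it (env.grasp_offset is the distance from the TCP to the grasp point, in m); z points along the fingers, y is the line along which they close (so a half turn about z gives the same grasp; the last joint's range is limited). The gripper opens to 85 mm and grips with 20 to 120 N. Pads are 22 mm wide; open, the fingers measure 114 mm over their backs; the gripper's body (76 mm by 85 mm) begins 54 mm behind the grasp point. The pads swing forward as they close: fully open they stand 13 mm farther back than shut.
Start: joints at [1.022, 0.313, 0.046, 1.304, 0, 1.431], TCP at [0.229, 0.528, 0.231] pointing down, gripper open.
Joint ranges: [-2.76, 2.76], [-0.86, 1.69], [-1.03, 1.26], [-2.2, 2.34], [-1.47, 1.5], [-3.14, 3.14]. Speed limits (rad/s): [2.57, 2.57, 3.14, 3.14, 3.14, 3.14].

## Interface

Orientations are given as a unit quaternion [w, x, y, z].
In Python, from workcell import monitor, viewer, order, env gives the robot as it stands.
- The arm moves only by the tool carry_out, never from a script. Its argument "plan" is a list that holds one entry, the list of rows, each a list of 7 numbers: the turn, a rotation vector about the world's x, y, z in rad, then the shift along the world's x, y, z in mm, then the finger opening in mm, from 0 to 85.4. A call has 1 to 20 rows; each row is the pose to reach, as a shift and turn from the pose commanded when the call began; what a row does not reach only later rows make up. A row lasts 1/10 s, in which the tool goes at most 50 mm and 8.59 degrees, less where a joint would pass 70% of its speed; a pose out of reach is approached as far as the arm can. A call with a gripper value outside its range is refused whole. The fingers move at their own pace and stop on an object; "squeeze" is the grip in N (left out, the last holds). Time passes only in rows, so rows that repeat a pose let the fingers close. It gives the time, the measured TCP pose, the force, the opening and the grip force at its end, in the units of the state.
- monitor.get_state(): the state, without advancing time (a new reading comes with each control period).
- viewer.read_camera(name): name is "scene" or "top" or "wrist"; returns the picture (420x560x3 uint8, red, green, blue); there is no depth.
- viewer.calibration(name): a dict with "K" (3x3 intrinsics, pixels), "eye" and "rotation" of the camera in the world. Camera axes: x right, y down, z forward; pixel columns grow to the right and rows downward; lengths in m; the calibration is good to about 2 mm. A picture is of the moment at which its call begins: read the wrist's pose just before it. calibration takes no time and is no camera call; for the wrist camera it gives the pose at the moment of the call.
- order.hand_in(): hands the job in; it is judged then, once.
The state is a dict: "clock": time; "joint_pos": joint angles; "qvel": joint speeds; "tau": joint torques, N m; "tcp_pos": TCP position; "orientation": TCP orientation; "wrist_force": force on the tool from outside, world axes, zero at the start; "ft_torque": the same for the moment, N m; "finger_gap": finger opening in m; "grip_force": force on a finger pad.
Only numpy, scipy, OpenCV 4.12 (cv2) and the standard library are available. Lean on these libraries where they do the work, as an engineer would, in place of code of your own. Each camera call takes 0.05 s, during which the arm holds its last target. There are 200 camera calls.

## Working session

There is one attempt and no reset: what is moved stays moved. The work goes in short steps, Python scripts to look and compute and a tool call to move; the robot and the scene stay as the last step left them, time stands still between calls to the robot, and variables do not carry over. Pictures are saved under pics/ and viewed, at most 10 in all, crops included, and the job is handed in when it is done.

Besides the shell and the picture viewer there is one more tool, called after "Call:" in YAML: its name, and indented under it one key for each argument. carry_out: Moves the arm, as the interface text tells. Its arguments: {"type":"object","properties":{"plan":{"type":"array","items":{"type":"array","items":{"type":"array","items":{"type":"number"}}}},"squeeze":{"type":"number"}},"required":["plan"]}

```bash
mkdir -p pics
python3 - <<'E'
from workcell import monitor, viewer, order, env
import cv2,numpy as np
s=monitor.get_state();print({k:np.round(v,3) for k,v in s.items()},env.grasp_offset)
for n in("top","scene"):
    c=viewer.calibration(n);print(n,np.round(c["K"],1).tolist(),np.round(c["eye"],4),np.round(c["rotation"],4).tolist())
    cv2.imwrite(f"pics/{n}0.png",cv2.cvtColor(viewer.read_camera(n),cv2.COLOR_RGB2BGR))
E
```

```text
{'clock': np.float64(0.0), 'joint_pos': array([1.022, 0.314, 0.045, 1.304, 0.   , 1.431]), 'qvel': array([-0.   , -0.001,  0.001,  0.   ,  0.   , -0.   ]), 'tau': array([ 1.0000e-03, -4.8063e+01,  2.9853e+01,  1.9000e-02, -0.0000e+00,
        0.0000e+00]), 'tcp_pos': array([0.228, 0.527, 0.23 ]), 'orientation': array([-0.   ,  0.203,  0.979, -0.001]), 'wrist_force': array([-0.818, -0.296, -0.331]), 'ft_torque': array([ 0.048,  0.012, -0.019]), 'grip_force': np.float64(0.0), 'finger_gap': np.float64(0.086)} 0.0187
top [[505.4, 0.0, 285.4], [0.0, 505.4, 208.0], [0.0, 0.0, 1.0]] [ 0.2718 -0.006   1.379 ] [0.0732, -0.7018, 0.7051, -0.0707]
scene [[411.3, 0.0, 283.1], [0.0, 411.3, 214.4], [0.0, 0.0, 1.0]] [ 1.2924 -0.4249  0.9545] [-0.3454, 0.7916, 0.4635, -0.1983]
```

View pics/top0.png

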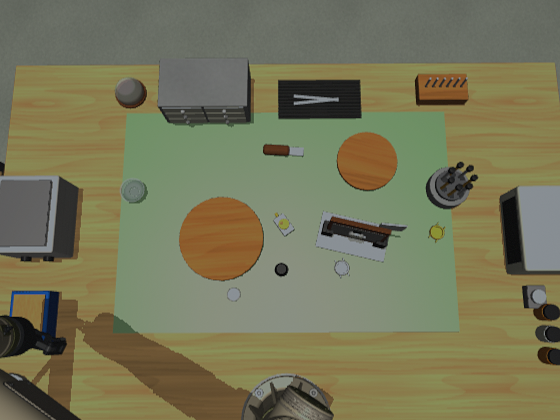

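View pics/scene0.png

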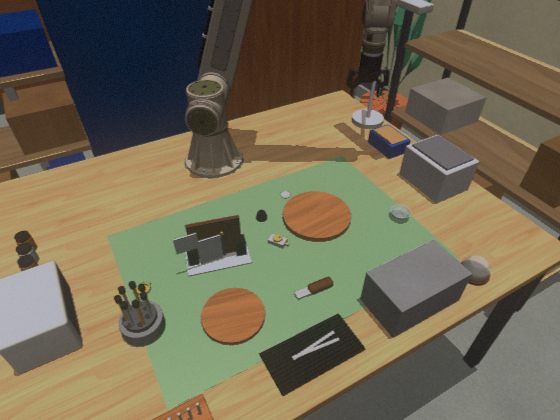

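The top view shows two plinth-like discs, one at (222,238) about 84 px wide and one at (367,161) about 60 px wide. The larger left one fits the 230 mm description. There is one rack, at (354,236), with the leg tab sticking out at the right near (395,228). I'll enlarge both areas to check.

```bash
cat > h.py <<'E'
from workcell import monitor, viewer, order, env
import cv2,numpy as np
from scipy.spatial.transform import Rotation as R
def cal(n):
    c=viewer.calibration(n);r=np.array(c["rotation"])
    M=R.from_quat(r[[1,2,3,0]]).as_matrix() if r.shape==(4,) else r
    return c["K"],np.array(c["eye"]),M
def pix(n,u,v,z,c=None):
    K,e,M=c or cal(n);d=M@np.linalg.solve(K,[u,v,1.]);return e+d*(z-e[2])/d[2]
def proj(n,P,c=None):
    K,e,M=c or cal(n);q=(np.atleast_2d(P)-e)@M@np.array(K).T;return q[:,:2]/q[:,2:]
E
python3 - <<'E'
from h import *
t=cv2.imread("pics/top0.png")
a=cv2.resize(t[165:300,170:420],None,fx=3.2,fy=3.2,interpolation=cv2.INTER_CUBIC);cv2.imwrite("pics/c1.png",a)
hsv=cv2.cvtColor(t,cv2.COLOR_BGR2HSV)
m=cv2.inRange(hsv,(5,120,60),(20,255,255));m[:, :170]=0;m[:190]=0;m[290:]=0;m[:,275:]=0
cs=max(cv2.findContours(m,0,2)[0],key=cv2.contourArea);e=cv2.fitEllipse(cs);print(e)
p=pix("top",*e[0],.015);print(p, pix("top",e[0][0]+e[1][0]/2,e[0][1],.02)-pix("top",e[0][0]-e[1][0]/2,e[0][1],.02))
w=cv2.inRange(hsv,(0,0,150),(180,60,255))
E
```

```text
((220.8339080810547, 238.38804626464844), (81.5883560180664, 83.52477264404297), 58.80421829223633)
[0.47029147 0.17452748 0.015     ] [-0.00108673 -0.22151776  0.        ]
```

View pics/c1.png

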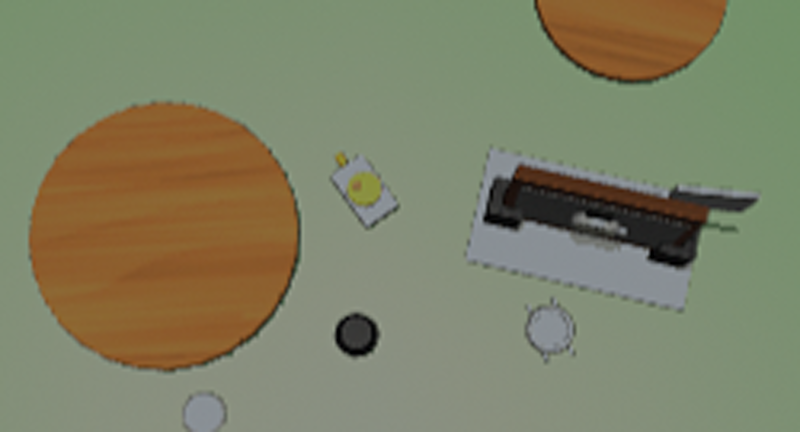

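The crop confirms the large plinth at crop (165,235). The rack plate has corners at (490,148), (465,260) and (685,310). The board's brown top edge runs (518,165)–(709,207), and the leg tab is at (672,190)–(757,202), on the right and slightly open.

Run:
```python
from h import *
f=lambda U,V,z:pix("top",(U+.5)/3.2-.5+170,(V+.5)/3.2-.5+165,z)
A,B,C=f(490,148,.006),f(465,260,.006),f(685,310,.006)
print(A,B,C,"len",np.linalg.norm(A-B),np.linalg.norm(B-C))
print("ctr",(A+C)/2,"yaw",np.arctan2(*(A-B)[1::-1]),np.arctan2(*(B-C)[1::-1])-np.pi/2)
D,E_=f(517,175,.16),f(707,216,.16)
print("top mid",(D+E_)/2,"len",np.linalg.norm(D-E_),"yaw",np.arctan2(*(D-E_)[1::-1])-np.pi/2)
print("tab end",f(757,197,.145),f(755,205,.145),f(672,190,.145))
```

```text
[ 0.54700626 -0.10517331  0.006     ] [ 0.4496262  -0.08196223  0.006     ] [ 0.40610586 -0.26771806  0.006     ] len 0.10010809094864556 0.19078586807165296
ctr [ 0.47655606 -0.18644568  0.006     ] yaw -0.23398946308134413 -0.23013699915004815
top mid [ 0.47871106 -0.18627532  0.16      ] len 0.14752903368796683 yaw -0.22187185981756508
tab end [ 0.4794746  -0.30062239  0.145     ] [ 0.47322499 -0.29875057  0.145     ] [ 0.48529022 -0.23523     0.145     ]
```

Call:
carry_out:
  plan:
    - [[0,0,-0.65,191,-428,9,0],[0,0,-0.65,191,-428,9,0],[0,0,-0.65,191,-428,9,0],[0,0,-0.65,191,-428,9,0],[0,0,-0.65,191,-428,9,0],[0,0,-0.65,191,-428,9,0],[0,0,-0.65,191,-428,9,0],[0,0,-0.65,191,-428,9,0],[0,0,-0.65,191,-428,9,0],[0,0,-1.25,219,-809,9,0],[0,0,-1.25,219,-809,9,0],[0,0,-1.25,219,-809,9,0],[0,0,-1.25,219,-809,9,0],[0,0,-1.25,219,-809,9,0],[0,0,-1.25,219,-809,9,0],[0,0,-1.25,219,-809,9,0],[0,0,-1.25,219,-809,9,0],[0,0,-1.25,219,-809,9,0],[0,0,-1.25,219,-809,9,0],[0,0,-1.25,219,-809,9,0]]

```text
clock: 2.1
tcp_pos: [0.4472, -0.2803, 0.2399]
orientation: [-0.001, 0.737, 0.675, 0.0]
wrist_force: [-0.3, 0.0, 0.5]
finger_gap: 0.0001
grip_force: 0.0
```

Run:
```python
from h import *
s=monitor.get_state();print({k:np.round(s[k],4) for k in("clock","tcp_pos","orientation","joint_pos","wrist_force","finger_gap")})
c=cal("wrist");im=viewer.read_camera("wrist")
im=cv2.cvtColor(im,cv2.COLOR_RGB2BGR)
np.savez("w1.npz",K=c[0],e=c[1],M=c[2])
# overlay of expected model
O=np.array([.4766,-.1864,.01]);Rz=R.from_euler("z",-.231)
pts=[[x,y,.15] for x in(-.006,.006) for y in(-.075,.075)]+[[x+0,y,-.004] for x in(-.05,.05) for y in(-.095,.095)]
H=O+Rz.apply([.0095,.02,0])
leg=R.from_euler("z",-.231+np.radians(8.5)).apply([[x,-.135,z] for x in(-.0025,.0025) for z in(.075,.135)])+H
for p in proj("wrist",np.vstack([O+Rz.apply(pts),leg]),c): cv2.circle(im,tuple(int(round(v)) for v in p),2,(0,0,255),-1)
cv2.imwrite("pics/w1.png",im)
```

```text
{'clock': np.float64(2.1), 'tcp_pos': array([ 0.4472, -0.2803,  0.2399]), 'orientation': array([-8.000e-04,  7.374e-01,  6.755e-01,  1.000e-04]), 'joint_pos': array([-7.1230e-01,  2.2010e-01, -5.7000e-02,  1.2952e+00,  3.0000e-04,
        9.4610e-01]), 'wrist_force': array([-0.2521,  0.0061,  0.5312]), 'finger_gap': np.float64(0.0001)}
```

View pics/w1.png

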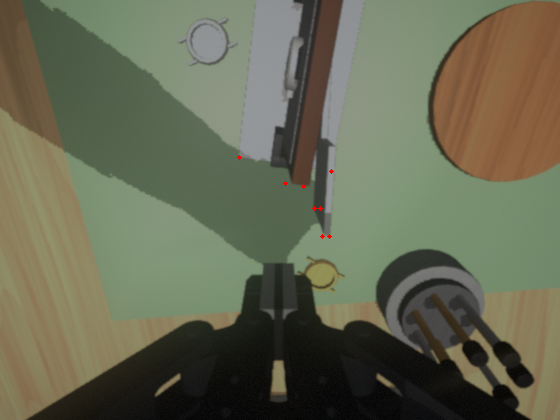

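The wrist view has the board's top edge end at about (300,183) and the tab end at (325,235). Both agree with the model overlay to a few mm. The finger is in front of the tab, so next I work out the arc.

Run:
```python
from h import *
H=np.array([.4905,-.1691]);P0=np.array([.448,-.281])
def P(f,off=.017):
    a=np.radians(-13.2+f);n=np.array([np.cos(a),np.sin(a)]);d=np.array([n[1],-n[0]])
    return H+.115*d-off*n
for f in [8,14,20,26,32,38,44,50,55,60,64,68,72,76,80,84,88]:
    print(f,np.round((P(f)-P0)*1000,1),"turn",round(np.radians(f-8.2),3))
```

```text
8 [15.1 -1.1] turn -0.003
14 [27.1 -3.3] turn 0.101
20 [39.2 -4.3] turn 0.206
26 [51.4 -4. ] turn 0.311
32 [63.5 -2.4] turn 0.415
38 [75.3  0.4] turn 0.52
44 [86.8  4.4] turn 0.625
50 [97.8  9.6] turn 0.73
55 [106.5  14.8] turn 0.817
60 [114.7  20.8] turn 0.904
64 [120.9  26. ] turn 0.974
68 [126.7  31.7] turn 1.044
72 [132.1  37.8] turn 1.114
76 [137.   44.2] turn 1.183
80 [141.5  51. ] turn 1.253
84 [145.5  58. ] turn 1.323
88 [149.   65.3] turn 1.393
```

Call:
carry_out:
  plan:
    - [[0,0,0,0,0,-45,0],[0,0,0,0,0,-90,0],[0,0,0,0,0,-120,0],[0,0,0,0,0,-135,0],[0,0,0,0,0,-135,0]]

```text
clock: 2.65
tcp_pos: [0.4462, -0.2783, 0.1032]
orientation: [-0.002, 0.737, 0.676, -0.0]
wrist_force: [0.0, -0.1, 0.3]
finger_gap: -0.0002
grip_force: 0.0
```

Call:
carry_out:
  plan:
    - [[0,0,0,4,0,0,0],[0,0,0,8,-0.5,0,0],[0,0,0,11,-1,0,0],[0,0,0,15,-1,0,0],[0,0,0.03,18,-2,0,0],[0,0,0.06,22,-2.5,0,0],[0,0,0.1,27,-3.3,0,0],[0,0,0.135,31,-3.7,0,0],[0,0,0.17,35,-4,0,0],[0,0,0.206,39,-4.3,0,0],[0,0,0.24,43,-4.3,0,0],[0,0,0.275,47,-4.2,0,0],[0,0,0.31,51,-4,0,0]]

```text
clock: 3.95
tcp_pos: [0.4983, -0.2857, 0.1049]
orientation: [-0.0, 0.624, 0.782, -0.001]
wrist_force: [-2.9, -2.2, -1.2]
finger_gap: -0.0005
grip_force: 1.3
```

Call:
carry_out:
  plan:
    - [[0,0,0.035,4,0.4,0,0],[0,0,0.07,8,1,0,0],[0,0,0.105,12,1.6,0,0],[0,0,0.14,16,2.5,0,0],[0,0,0.175,20,3.4,0,0],[0,0,0.21,24,4.4,0,0],[0,0,0.245,28,5.7,0,0],[0,0,0.28,31.7,7,0,0],[0,0,0.315,35.5,8.4,0,0],[0,0,0.35,39,10,0,0],[0,0,0.385,43,11.8,0,0],[0,0,0.42,46.5,13.6,0,0],[0,0,0.455,50,15.6,0,0],[0,0,0.49,53.3,17.7,0,0],[0,0,0.525,57,20,0,0],[0,0,0.56,60,22.2,0,0],[0,0,0.575,61.5,23.5,0,0],[0,0,0.593,63,24.8,0,0]]

```text
clock: 5.75
tcp_pos: [0.562, -0.2606, 0.1055]
orientation: [0.0, 0.368, 0.93, -0.0]
wrist_force: [-1.7, -2.9, -0.7]
finger_gap: 0.0001
grip_force: 1.3
```

Run:
```python
from h import *
s=monitor.get_state();print({k:np.round(s[k],4) for k in("clock","tcp_pos","joint_pos","wrist_force")})
cv2.imwrite("pics/t2.png",cv2.resize(cv2.cvtColor(viewer.read_camera("top"),cv2.COLOR_RGB2BGR)[170:300,300:480],None,fx=4,fy=4,interpolation=cv2.INTER_CUBIC))
```

```text
{'clock': np.float64(5.75), 'tcp_pos': array([ 0.562 , -0.2606,  0.1055]), 'joint_pos': array([-0.5637,  0.4588, -0.0524,  1.0588,  0.    ,  0.1907]), 'wrist_force': array([-1.6517, -2.8812, -0.6626])}
```

View pics/t2.png

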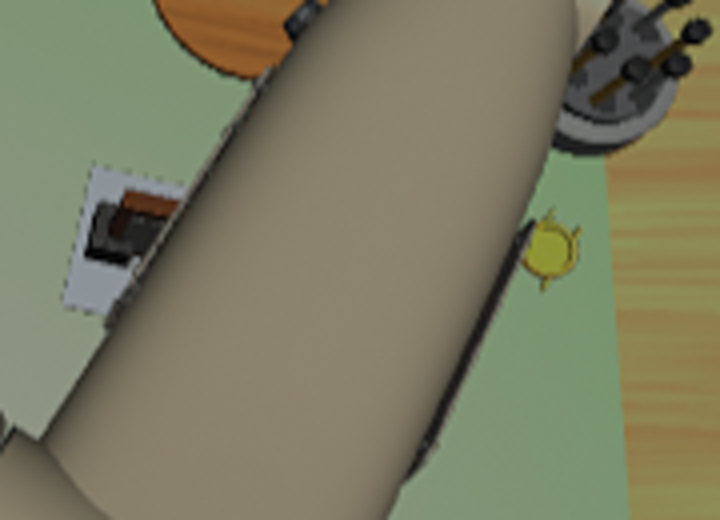

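The arm blocks the top view here, so I go on by feel. The hinge reads about 3.3 N.

Call:
carry_out:
  plan:
    - [[0,0,0.017,1.5,1.3,0,0],[0,0,0.035,3,2.6,0,0],[0,0,0.052,4.6,3.9,0,0],[0,0,0.052,4.6,3.9,0,0]]

```text
clock: 6.2
tcp_pos: [0.5667, -0.2567, 0.1056]
orientation: [0.0, 0.344, 0.939, 0.0]
wrist_force: [-0.8, -2.9, 0.5]
finger_gap: -0.0004
grip_force: 1.1
```

Call:
carry_out:
  plan:
    - [[0,0,0.008,0.75,0.7,0,0],[0,0,0.017,1.5,1.4,0,0],[0,0,0.017,1.5,1.4,0,0]]

```text
clock: 6.5
tcp_pos: [0.568, -0.2554, 0.1055]
orientation: [0.0, 0.337, 0.942, -0.0]
wrist_force: [0.5, -3.1, 1.0]
finger_gap: -0.0001
grip_force: 1.2
```

Still at hinge level, so I step on about 2 mm at a time (φ=64 now).

Call:
carry_out:
  plan:
    - [[0,0,0.008,0.7,0.7,0,0],[0,0,0.017,1.5,1.4,0,0],[0,0,0.017,1.5,1.4,0,0]]

```text
clock: 6.8
tcp_pos: [0.5693, -0.2538, 0.1054]
orientation: [0.0, 0.328, 0.945, 0.0]
wrist_force: [0.1, -3.4, 0.4]
finger_gap: -0.0001
grip_force: 1.2
```

Call:
carry_out:
  plan:
    - [[0,0,0.008,0.7,0.7,0,0],[0,0,0.017,1.4,1.4,0,0],[0,0,0.017,1.4,1.4,0,0]]

```text
clock: 7.1
tcp_pos: [0.5707, -0.2523, 0.1053]
orientation: [0.0, 0.32, 0.947, 0.0]
wrist_force: [-0.1, -3.2, 0.6]
finger_gap: -0.0002
grip_force: 1.2
```

Call:
carry_out:
  plan:
    - [[0,0,0.008,0.7,0.7,0,0],[0,0,0.017,1.4,1.4,0,0],[0,0,0.017,1.4,1.4,0,0]]

```text
clock: 7.4
tcp_pos: [0.5721, -0.2509, 0.1053]
orientation: [0.0, 0.312, 0.95, 0.0]
wrist_force: [-0.1, -3.5, 0.2]
finger_gap: -0.0
grip_force: 1.2
```

Call:
carry_out:
  plan:
    - [[0,0,0.008,0.7,0.7,0,0],[0,0,0.017,1.4,1.5,0,0],[0,0,0.017,1.4,1.5,0,0]]

```text
clock: 7.7
tcp_pos: [0.5735, -0.2494, 0.1053]
orientation: [0.0, 0.304, 0.953, 0.0]
wrist_force: [0.6, -2.6, 0.6]
finger_gap: -0.0001
grip_force: 1.2
```

Call:
carry_out:
  plan:
    - [[0,0,0.008,0.7,0.8,0,0],[0,0,0.017,1.4,1.5,0,0],[0,0,0.017,1.4,1.5,0,0]]

```text
clock: 8.0
tcp_pos: [0.5749, -0.2479, 0.1053]
orientation: [0.0, 0.296, 0.955, 0.0]
wrist_force: [0.5, -4.0, 1.1]
finger_gap: -0.0002
grip_force: 1.2
```

Call:
carry_out:
  plan:
    - [[0,0,0.005,0.4,0.5,0,0],[0,0,0.01,0.8,0.9,0,0],[0,0,0.01,0.8,0.9,0,0]]

```text
clock: 8.3
tcp_pos: [0.5756, -0.2471, 0.1053]
orientation: [-0.0, 0.291, 0.957, 0.0]
wrist_force: [0.9, -3.1, 1.1]
finger_gap: 0.0002
grip_force: 1.2
```

Call:
carry_out:
  plan:
    - [[0,0,0.008,0.7,0.8,0,0],[0,0,0.017,1.3,1.5,0,0],[0,0,0.017,1.3,1.5,0,0]]

```text
clock: 8.6
tcp_pos: [0.577, -0.2456, 0.1053]
orientation: [0.0, 0.283, 0.959, 0.0]
wrist_force: [0.3, -2.7, -1.0]
finger_gap: -0.0005
grip_force: 1.2
```

Call:
carry_out:
  plan:
    - [[0,0,0.008,0.7,0.8,0,0],[0,0,0.017,1.3,1.6,0,0],[0,0,0.017,1.3,1.6,0,0]]

```text
clock: 8.9
tcp_pos: [0.5783, -0.2439, 0.1053]
orientation: [0.0, 0.275, 0.961, 0.0]
wrist_force: [0.0, -4.0, 0.5]
finger_gap: -0.0003
grip_force: 1.2
```

Call:
carry_out:
  plan:
    - [[0,0,0.008,0.6,0.8,0,0],[0,0,0.017,1.3,1.6,0,0],[0,0,0.017,1.3,1.6,0,0]]

```text
clock: 9.2
tcp_pos: [0.5796, -0.2423, 0.1053]
orientation: [0.0, 0.267, 0.964, 0.0]
wrist_force: [1.7, -3.1, -0.3]
finger_gap: -0.0004
grip_force: 1.2
```

Call:
carry_out:
  plan:
    - [[0,0,0.008,0.6,0.8,0,0],[0,0,0.017,1.3,1.6,0,0],[0,0,0.017,1.3,1.6,0,0]]

```text
clock: 9.5
tcp_pos: [0.5809, -0.2407, 0.1053]
orientation: [0.0, 0.259, 0.966, 0.0]
wrist_force: [-0.5, -2.2, 0.9]
finger_gap: 0.0
grip_force: 1.2
```

Call:
carry_out:
  plan:
    - [[0,0,0.008,0.6,0.8,0,0],[0,0,0.017,1.2,1.6,0,0],[0,0,0.017,1.2,1.6,0,0]]

```text
clock: 9.8
tcp_pos: [0.5821, -0.2391, 0.1053]
orientation: [0.0, 0.25, 0.968, 0.0]
wrist_force: [-0.5, -2.7, -0.2]
finger_gap: -0.0001
grip_force: 1.2
```

Call:
carry_out:
  plan:
    - [[0,0,0.008,0.6,0.8,0,0],[0,0,0.017,1.2,1.6,0,0],[0,0,0.017,1.2,1.6,0,0]]

```text
clock: 10.1
tcp_pos: [0.5833, -0.2375, 0.1053]
orientation: [0.0, 0.242, 0.97, 0.0]
wrist_force: [-0.1, -2.9, 1.4]
finger_gap: -0.0
grip_force: 1.2
```

Call:
carry_out:
  plan:
    - [[0,0,0.008,0.6,0.8,0,0],[0,0,0.017,1.2,1.6,0,0],[0,0,0.017,1.2,1.6,0,0]]

```text
clock: 10.4
tcp_pos: [0.5845, -0.2359, 0.1053]
orientation: [0.0, 0.234, 0.972, 0.0]
wrist_force: [1.4, -2.9, 0.9]
finger_gap: 0.0002
grip_force: 1.2
```

Call:
carry_out:
  plan:
    - [[0,0,0.008,0.6,0.8,0,0],[0,0,0.017,1.2,1.6,0,0],[0,0,0.017,1.2,1.6,0,0]]

```text
clock: 10.7
tcp_pos: [0.5856, -0.2345, 0.1053]
orientation: [-0.0, 0.226, 0.974, -0.0]
wrist_force: [-0.3, -4.0, 0.8]
finger_gap: 0.0
grip_force: 1.6
```

Call:
carry_out:
  plan:
    - [[0,0,0.005,0.4,0.5,0,0],[0,0,0.01,0.7,0.9,0,0],[0,0,0.01,0.7,0.9,0,0]]

```text
clock: 11.0
tcp_pos: [0.5862, -0.2338, 0.1053]
orientation: [-0.0, 0.221, 0.975, -0.0]
wrist_force: [-0.9, -4.8, 0.4]
finger_gap: -0.0002
grip_force: 2.2
```

Call:
carry_out:
  plan:
    - [[0,0,0.003,0.4,0.5,0,0],[0,0,0.005,0.7,0.9,0,0],[0,0,0.005,0.7,0.9,0,0]]

```text
clock: 11.3
tcp_pos: [0.5867, -0.233, 0.1053]
orientation: [-0.0, 0.219, 0.976, -0.0]
wrist_force: [-1.3, -6.1, 2.2]
finger_gap: 0.0002
grip_force: 2.8
```

Call:
carry_out:
  plan:
    - [[0,0,0.002,0.3,0.4,0,0],[0,0,0.003,0.5,0.7,0,0],[0,0,0.003,0.5,0.7,0,0],[0,0,0.003,0.5,0.7,0,0]]

```text
clock: 11.7
tcp_pos: [0.587, -0.2326, 0.1053]
orientation: [-0.0, 0.217, 0.976, -0.001]
wrist_force: [-0.8, -6.7, 1.2]
finger_gap: -0.0001
grip_force: 3.2
```

Call:
carry_out:
  plan:
    - [[0,0,0,0.2,0.3,0,0],[0,0,0,0.4,0.6,0,0],[0,0,0,0.4,0.6,0,0],[0,0,0,0.4,0.6,0,0]]

```text
clock: 12.1
tcp_pos: [0.5872, -0.2321, 0.1052]
orientation: [-0.0, 0.217, 0.976, -0.001]
wrist_force: [-2.3, -7.0, 1.2]
finger_gap: 0.0001
grip_force: 3.5
```

The push is now about 8–9 N and the pad force has gone from 1.2 to 3.5, so the leg is firmly against its stop. I back off, go up and turn over the board.

Call:
carry_out:
  plan:
    - [[0,0,0,-2,-4,0,0],[0,0,0,-6,-13,0,0],[0,0,0,-11,-24,0,0],[0,0,0,-11,-24,45,0],[0,0,0,-11,-24,90,0],[0,0,0,-11,-24,135,45],[0,0,-0.14,-11,-24,175,45],[0,0,-0.28,-40,0,175,45],[0,0,-0.42,-80,20,175,45],[0,0,-0.56,-109,46,175,45],[0,0,-0.7,-109,46,175,45],[0,0,-0.84,-109,46,175,45],[0,0,-0.98,-109,46,175,45],[0,0,-1.12,-109,46,175,45],[0,0,-1.26,-109,46,175,45],[0,0,-1.363,-109,46,175,45],[0,0,-1.363,-109,46,175,45],[0,0,-1.363,-109,46,175,45]]

```text
clock: 13.9
tcp_pos: [0.4787, -0.1854, 0.2802]
orientation: [-0.0, 0.783, 0.622, 0.0]
wrist_force: [-0.1, 0.7, -0.2]
finger_gap: 0.0447
grip_force: 0.0
```

Run:
```python
from h import *
s=monitor.get_state();print({k:np.round(s[k],4) for k in("clock","tcp_pos","orientation","joint_pos","wrist_force","finger_gap")})
c=cal("wrist");np.savez("w2.npz",K=c[0],e=c[1],M=c[2])
im=cv2.cvtColor(viewer.read_camera("wrist"),cv2.COLOR_RGB2BGR);cv2.imwrite("pics/w2raw.png",im)
O=np.array([.4766,-.1864,.01]);Rz=R.from_euler("z",-.231)
P=O+Rz.apply([[x,y,.15] for x in(-.006,.006) for y in(-.075,.075)]);px=proj("wrist",P,c);print(np.round(px,1))
big=cv2.resize(im,(800,600),interpolation=cv2.INTER_CUBIC)
for p in px: cv2.circle(big,tuple(int(round(v*800/560)) for v in p),2,(0,0,255),-1)
cv2.imwrite("pics/w2.png",big)
```

```text
{'clock': np.float64(13.9), 'tcp_pos': array([ 0.4787, -0.1854,  0.2802]), 'orientation': array([-3.000e-04,  7.828e-01,  6.222e-01,  2.000e-04]), 'joint_pos': array([-5.2630e-01,  1.8330e-01, -5.2000e-03,  1.3827e+00,  5.0000e-04,
        1.2722e+00]), 'wrist_force': array([-0.1459,  0.6772, -0.1968]), 'finger_gap': np.float64(0.0447)}
[[268.3 284.9]
 [266.8  98.1]
 [282.6 284.9]
 [283.9  98.2]]
```

View pics/w2.png

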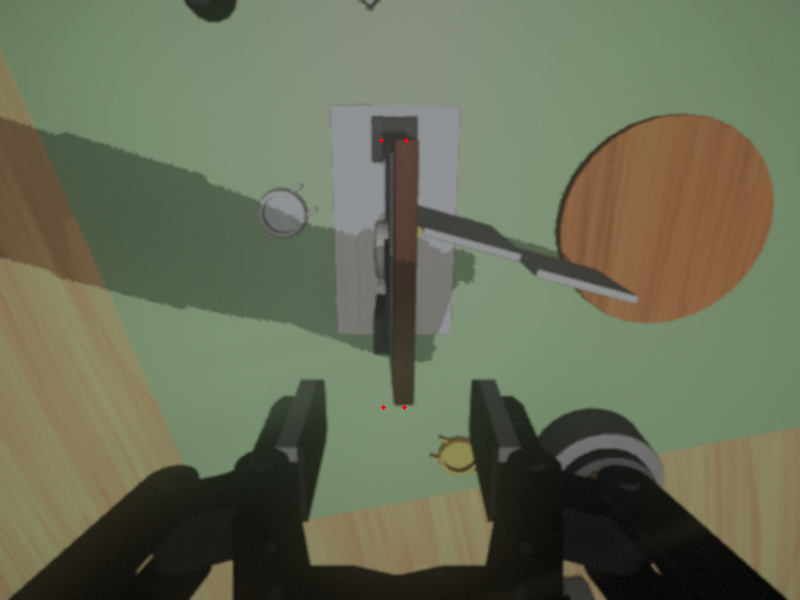

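The wrist view shows the leg well out (from (418,215) to (637,298)). The board's top edge runs (406,140)–(403,404), leaning about 2.5 mm back of the finger midline. I correct for that and descend to grip.

Call:
carry_out:
  plan:
    - [[0,0,0,2,-0.5,-40,45],[0,0,0,2,-0.5,-80,45],[0,0,0,2,-0.5,-110,45],[0,0,0,2,-0.5,-135,45],[0,0,0,2,-0.5,-150,45],[0,0,0,2,-0.5,-160,45],[0,0,0,2,-0.5,-160,45],[0,0,0,2,-0.5,-160,30],[0,0,0,2,-0.5,-160,30],[0,0,0,2,-0.5,-160,25],[0,0,0,2,-0.5,-160,20],[0,0,0,2,-0.5,-160,16],[0,0,0,2,-0.5,-160,14],[0,0,0,2,-0.5,-160,12],[0,0,0,2,-0.5,-160,10],[0,0,0,2,-0.5,-160,8],[0,0,0,2,-0.5,-160,6],[0,0,0,2,-0.5,-160,6]]
  squeeze: 30

```text
clock: 15.75
tcp_pos: [0.4793, -0.1855, 0.1207]
orientation: [-0.001, 0.784, 0.621, -0.001]
wrist_force: [-4.6, 0.6, 8.0]
finger_gap: 0.012
grip_force: 28.7
```

Run:
```python
from h import *
cv2.imwrite("pics/s3.png",cv2.resize(cv2.cvtColor(viewer.read_camera("scene"),cv2.COLOR_RGB2BGR)[170:310,120:310],None,fx=4,fy=4,interpolation=cv2.INTER_CUBIC))
```

```text
(no output)
```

View pics/s3.png

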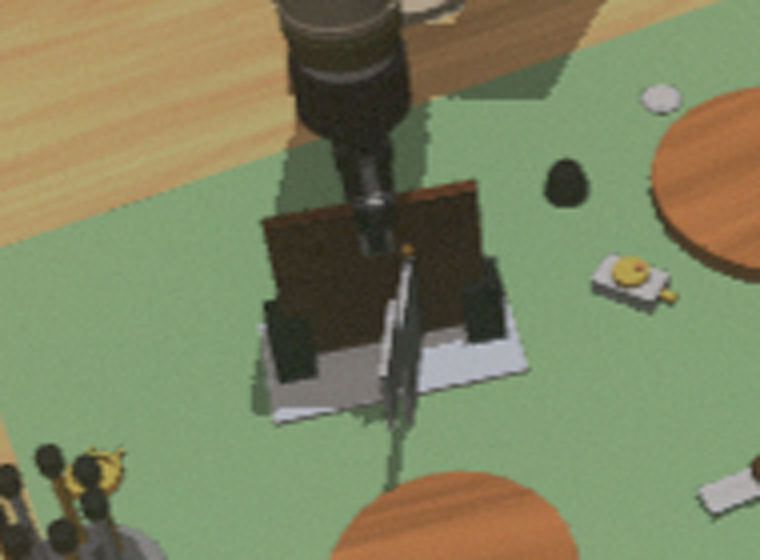

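The board is gripped (gap 12.0 mm), the back finger sits above the hinge, and the leg is out. Now I lift with a firmer grip.

Call:
carry_out:
  plan:
    - [[0,0,0,0,0,0,4],[0,0,0,0,0,0,4],[0,0,0,0,0,3,4],[0,0,0,0,0,8,4],[0,0,0,0,0,14,4],[0,0,0,0,0,22,4],[0,0,0,0,0,32,4],[0,0,0,0,0,44,4],[0,0,0,0,0,58,4],[0,0,0,0,0,74,4],[0,0,0,0,0,90,4],[0,0,0,0,0,102,4],[0,0,0,0,0,110,4],[0,0,0,0,0,110,4],[0,0,0,0,0,110,4]]
  squeeze: 70

```text
clock: 17.3
tcp_pos: [0.4811, -0.1859, 0.2303]
orientation: [0.0, 0.784, 0.621, 0.0]
wrist_force: [-0.6, 0.2, -5.2]
finger_gap: 0.0116
grip_force: 68.0
```

Run:
```python
from h import *
im=cv2.cvtColor(viewer.read_camera("scene"),cv2.COLOR_RGB2BGR)
O=np.array([.4775,-.1856,.12]);Rz=R.from_euler("z",-.231)
for p in proj("scene",O+Rz.apply([[.006,y,z] for y in(-.075,.075) for z in(.0,.01,.15)])): cv2.circle(im,tuple(int(round(v)) for v in p),1,(0,0,255),-1)
cv2.imwrite("pics/s4.png",cv2.resize(im[130:290,120:310],None,fx=4,fy=3.7,interpolation=cv2.INTER_CUBIC))
```

```text
(no output)
```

View pics/s4.png

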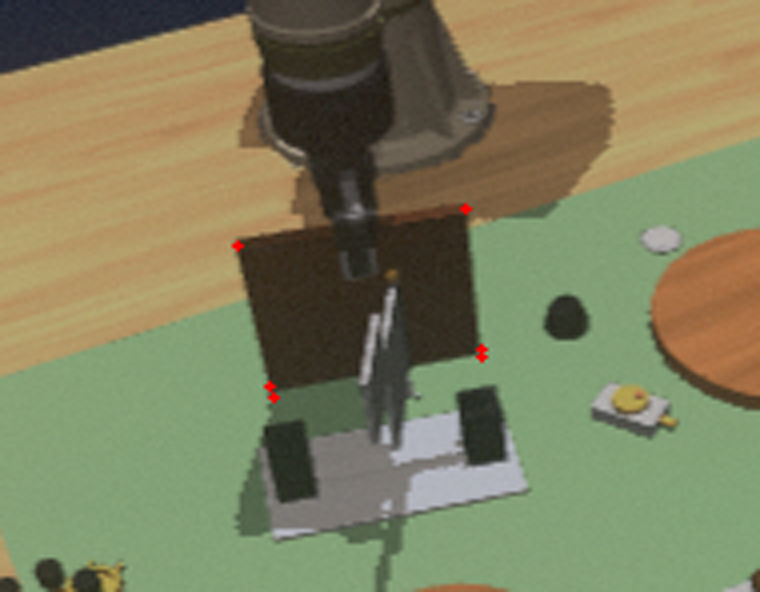

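The board is 120 mm up, matches the model overlay and hangs straight with the leg still out. Next is carrying it over the plinth.

Call:
carry_out:
  plan:
    - [[0,0,0,-1,8,0,4],[0,0,0,-3,24,0,4],[0,0,0,-6,48,0,4],[0,0,0,-9,78,0,4],[0,0,0,-13,110,0,4],[0,0,0,-17,142,0,4],[0,0,0,-20,174,0,4],[0,0,0,-24,206,0,4],[0,0,0,-28,238,0,4],[0,0,0,-32,270,0,4],[0,0,0,-35,300,0,4],[0,0,0,-38,326,0,4],[0,0,0,-40,346,0,4],[0,0,0,-42,360,0,4],[0,0,0,-43,367,0,4],[0,0,0,-43,369,0,4],[0,0,0,-43,369,0,4],[0,0,0,-43,369,0,4]]

```text
clock: 19.15
tcp_pos: [0.4378, 0.1827, 0.2303]
orientation: [0.0, 0.784, 0.621, -0.0]
wrist_force: [0.3, 0.1, -4.5]
finger_gap: 0.011
grip_force: 68.1
```

Call:
carry_out:
  plan:
    - [[0,0,0,0,0,-10,4],[0,0,0,0,0,-22,4],[0,0,0,0,0,-35,4],[0,0,0,0,0,-48,4],[0,0,0,0,0,-60,4],[0,0,0,0,0,-70,4],[0,0,0,0,0,-78,4],[0,0,0,0,0,-84,4],[0,0,0,0,0,-88,4],[0,0,0,0,0,-90,4],[0,0,0,0,0,-90,4]]

```text
clock: 20.25
tcp_pos: [0.4379, 0.1832, 0.1403]
orientation: [0.0, 0.784, 0.621, 0.0]
wrist_force: [0.5, 0.1, -5.1]
finger_gap: 0.0112
grip_force: 67.9
```

Run:
```python
from h import *
s=monitor.get_state();T=s["tcp_pos"];print(T,s["orientation"],s["wrist_force"])
im=cv2.cvtColor(viewer.read_camera("scene"),cv2.COLOR_RGB2BGR)
O=np.array([T[0]-.0003,T[1]-.0015,T[2]-.1107]);Rz=R.from_euler("z",-.231)
print("foot",O+Rz.apply([.033,0,0]))
for p in proj("scene",O+Rz.apply([[.006,y,z] for y in(-.075,.075) for z in(.01,.15)])): cv2.circle(im,tuple(int(round(v)) for v in p),1,(0,0,255),-1)
cv2.imwrite("pics/s5.png",cv2.resize(im[130:260,230:400],None,fx=4.5,fy=4.5,interpolation=cv2.INTER_CUBIC))
```

```text
[0.43793314 0.18318645 0.1403129 ] [5.50198124e-05 7.83563339e-01 6.21311909e-01 4.80148997e-05] [ 0.47235594  0.09285207 -5.05572497]
foot [0.4697566  0.17413106 0.0296129 ]
```

View pics/s5.png

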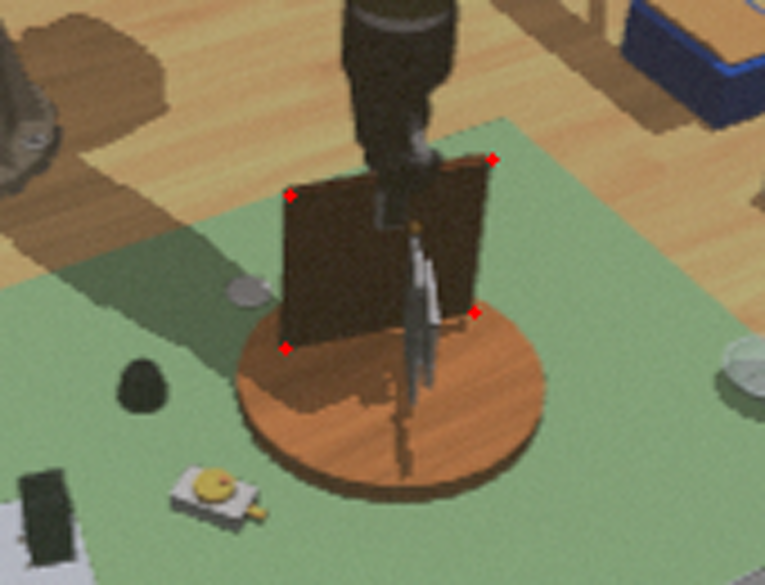

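The board is centred over the plinth and upright, about 9.6 mm above it. I lower it by feel.

Call:
carry_out:
  plan:
    - [[0,0,0,0,0,-2,4],[0,0,0,0,0,-4,4],[0,0,0,0,0,-6,4],[0,0,0,0,0,-7,4],[0,0,0,0,0,-8,4],[0,0,0,0,0,-8.5,4],[0,0,0,0,0,-8.5,4]]

```text
clock: 21.0
tcp_pos: [0.4379, 0.1832, 0.132]
orientation: [0.0, 0.784, 0.621, 0.0]
wrist_force: [-0.4, 0.3, -2.6]
finger_gap: 0.0113
grip_force: 68.5
```

Call:
carry_out:
  plan:
    - [[0,0,0,0,0,-0.3,4],[0,0,0,0,0,-0.6,4],[0,0,0,0,0,-0.6,4]]

```text
clock: 21.3
tcp_pos: [0.4379, 0.1832, 0.1316]
orientation: [0.0, 0.784, 0.621, 0.0]
wrist_force: [-2.6, 0.7, 1.1]
finger_gap: 0.0112
grip_force: 69.0
```

Call:
carry_out:
  plan:
    - [[0,0,0,0,0,-0.3,4],[0,0,0,0,0,-0.5,4],[0,0,0,0,0,-0.5,4]]

```text
clock: 21.6
tcp_pos: [0.4379, 0.1832, 0.1312]
orientation: [0.0, 0.784, 0.621, 0.0]
wrist_force: [-3.6, -0.5, 5.9]
finger_gap: 0.0113
grip_force: 69.6
```

It has settled on the plinth. I release gradually.

Call:
carry_out:
  plan:
    - [[0,0,0,0,0,0.3,4],[0,0,0,0,0,0.3,4],[0,0,0,0,0,0.3,8],[0,0,0,0,0,0.3,11],[0,0,0,0,0,0.3,13],[0,0,0,0,0,0.3,15],[0,0,0,0,0,0.3,18],[0,0,0,0,0,0.3,24],[0,0,0,0,0,0.3,32],[0,0,0,0,0,0.3,40],[0,0,0,0,0,0.3,40],[0,0,0,0,0,0.3,40],[0,0,0,0,0,0.3,40]]
  squeeze: 20

```text
clock: 22.9
tcp_pos: [0.4379, 0.1831, 0.131]
orientation: [0.0, 0.784, 0.621, 0.0]
wrist_force: [-0.1, 0.4, 0.2]
finger_gap: 0.0399
grip_force: 0.0
```

Call:
carry_out:
  plan:
    - [[0,0,0,0,0,5,40],[0,0,0,0,0,15,40],[0,0,0,0,0,30,40],[0,0,0,0,0,50,40],[0,0,0,0,0,80,40],[0,0,0,0,0,120,40],[0,0,0,0,0,150,40],[0,0,0,0,0,150,40],[0,0,0,0,0,150,40]]

```text
clock: 23.8
tcp_pos: [0.4384, 0.1833, 0.2822]
orientation: [0.001, 0.784, 0.621, 0.001]
wrist_force: [-0.1, -0.4, -0.3]
finger_gap: 0.0401
grip_force: 0.0
```

Run:
```python
from h import *
im=cv2.cvtColor(viewer.read_camera("scene"),cv2.COLOR_RGB2BGR)
O=np.array([.4376,.1817,.020]);Rz=R.from_euler("z",-.231)
for p in proj("scene",O+Rz.apply([[.006,y,z] for y in(-.075,.075) for z in(.01,.15)])): cv2.circle(im,tuple(int(round(v)) for v in p),1,(0,0,255),-1)
cv2.imwrite("pics/s6.png",cv2.resize(im[130:260,230:400],None,fx=4.5,fy=4.5,interpolation=cv2.INTER_CUBIC))
```

```text
(no output)
```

View pics/s6.png

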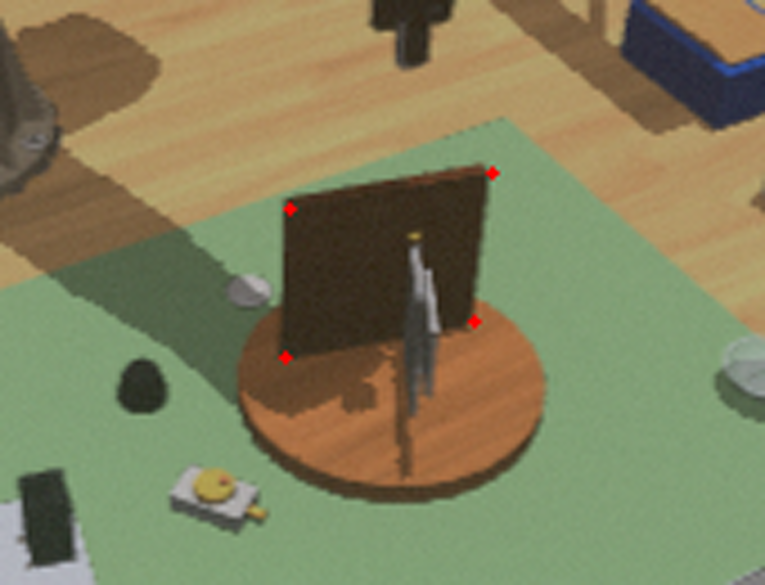

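The board stands upright and released on the plinth with its leg out, matching the predicted corners. The gripper is clear of it.

```bash
python3 -c "
from workcell import order;print(order.hand_in())"
```

```text
the job is handed in; nothing more can be done
None
```

The board is standing upright and released in the middle of the large plinth, with its leg pushed out against the stop, and the job is handed in; the hand-in returned no verdict.

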